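# Change over the glue bottles

## Robot

A 6-joint arm with a two-finger parallel gripper is mounted at the origin on a cart in front of the work surface, level with it; the furniture and walls round the work are solid. World frame = base frame: x ahead of the robot, y to its left, z up, the work surface at z = 0. Lengths are in m, angles in degrees, forces in N, time in s.
With the tool pointing down it reaches from about 0.35 to 0.725 m from the base axis. Payload 6 kg.
Tool frame: the origin (TCP) lies at the very end of the fingers, on their centre line; the grasp point (between the pads) lies ctrl.grip_point_offset behind it (ctrl.grip_point_offset is the distance from the TCP to the grasp point, in m); z points along the fingers, y is the line along which they close (so a half turn about z gives the same grasp; the last joint's range is limited). The gripper opens to 85 mm and grips with 20 to 120 N. Pads are 22 mm wide; open, the fingers measure 114 mm over their backs; the gripper's body (76 mm by 85 mm) begins 54 mm behind the grasp point. The pads swing forward as they close: fully open they stand 13 mm farther back than shut.
Start: joints at [-47.687, 2.303, 4.859, 0, -92.561, -19.12], TCP at [0.236, -0.551, 0.231] pointing down, gripper open.
Joint ranges: [-146.85, 146.85], [-73.84, 115.35], [-62.03, 85.46], [-188.31, 113.3], [-161.28, -10.13], [-171.36, 171.36]. Speed limits (degrees/s): [147.25, 147.25, 172.46, 180, 180, 180].

## Interface

Orientations are given as [roll, pitch, yaw] about the fixed x, y, z axes, in that order (R = Rz(yaw) Ry(pitch) Rx(roll)).
In Python, from rig import readout, imaging, ctrl gives the robot as it stands.
- The arm moves only by the shell command python3 -m creep 'ROWS'. ROWS is JSON, a list of rows, each an object with "xyz": the shift along the tool's x, y, z in cm, a list of three; "rot": the turn, a rotation vector about the tool's x, y, z in degrees, a list of three; "fingers": the closure, from -1 (fully open) to 1 (shut), so that 0 is half open. A call has exactly 10 rows; each row is the pose to reach, as a shift and turn from the pose commanded when the call began, along the tool's axes at that moment; what a row does not reach only later rows make up. A row lasts 1/10 s, in which the tool goes at most 50 mm and 8.59 degrees, less where a joint would pass 70% of its speed; a pose out of reach is approached as far as the arm can. A call with a gripper value outside its range is refused whole. The fingers move at their own pace and stop on an object; the grip force is fixed at half the most. Time passes only in rows, so rows that repeat a pose let the fingers close, or fill a call up. It gives the time, the measured TCP pose, the force, the opening and the grip force at its end, in the units of the state.
- readout.get_state(): the state, without advancing time (a new reading comes with each control period).
- imaging.capture(name): name is "scene" or "top" or "wrist"; returns a dict with "color" (384x512x3 uint8, blue, green, red), "z_map" (384x512 float32, m along the optical axis (not along the pixel's ray), 0 where there is no reading), "vfov" (degrees; the focal length in pixels is half the picture's height over the tangent of half this angle, whatever the lens; pixels are square), "cx", "cy" (the principal point, pixels), "dist" ([k1, k2, p1, p2, k3] as OpenCV has them; the pictures are not rectified), "pose" (4x4, takes a point from camera to world coordinates). Camera axes: x right, y up, looking along -z (the intrinsics and any distortion apply to the point x, -y, -z); pixel columns grow to the right and rows downward; lengths in m; the calibration is good to about 2 mm. A picture is of the moment at which its call begins.
- ctrl.close_job(): hands the job in; it is judged then, once.
The state is a dict: "t": time; "joint_pos": joint angles; "joint_velocities": joint speeds; "joint_torque": joint torques, N m; "tcp_pos": TCP position; "tcp_rot": TCP orientation; "contact_force": force on the tool from outside, world axes, zero at the start; "ft_torque": the same for the moment, N m; "gripper_width": opening from 0.0 (shut) to 1.0 (fully open); "grip_force": force on a finger pad.
Only numpy, scipy, OpenCV 4.12 (cv2) and the standard library are available. Lean on these libraries where they do the work, as an engineer would, in place of code of your own. Each camera call takes 0.05 s, during which the arm holds its last target. There are 200 camera calls.

## Task

Change over the glue bottles using only light pushes of the fingertips, never gripping or lifting a bottle. First push the blue-sided glue bottle, which leans on the rest of its wooden stand, back up so that it stands upright in its place; then tip the red-sided one over so that it leans on the rest of its own stand. Do not disturb the spool, the dish and the paint pot, and finish with the hand clear of everything.

Things in the scene. Friction and masses are not known exactly. Their poses are not given: they have to be found in the camera images.
- stand_blue: fixed plywood stand of the blue-sided bottle (the two stands are alike). Origin: on the table, under the middle of the bottle's standing place. z up, y across; bottles lean toward its -x (roughly toward the robot). Base plate x -89 to 29 mm, y +-27 mm, top at z = 4 mm. Low walls round the bottle's foot: cheeks with inner faces at y = +-17.5 mm, outer +-22.5 mm, 22 mm high; back wall x 15 to 20 mm, 24 mm high.
- stand_red: fixed plywood stand of the red-sided bottle (the two stands are alike). Origin: on the table, under the middle of the bottle's standing place. z up, y across; bottles lean toward its -x (roughly toward the robot). Base plate x -89 to 29 mm, y +-27 mm, top at z = 4 mm. Low walls round the bottle's foot: cheeks with inner faces at y = +-17.5 mm, outer +-22.5 mm, 22 mm high; back wall x 15 to 20 mm, 24 mm high.
- glue_blue: Black glue bottle with blue sides and a bare white pointed nozzle, 83 mm tall, 50 g, loose. Origin: centre of its underside; z to its top, x (thin way) like its stand's x. Body 24 x 28 mm up to 53 mm, shoulder 18 mm wide to 60 mm, then a nozzle at most 10 mm thick. At the start it leans loosely on the rest. Pivots on its foot edge: tilted more than about 20 degrees it falls onto the rest by itself, less and it falls back upright. Under 1 N of push does it.
- glue_red: Black glue bottle with red sides and a black cap, 83 mm tall, 50 g, loose. Origin: centre of its underside; z to its top, x (thin way) like its stand's x. Body 24 x 28 mm up to 53 mm, shoulder 18 mm wide to 60 mm, then the 12 mm thick cap. At the start it stands upright in its stand. Pivots on its foot edge: tilted more than about 20 degrees it falls onto the rest by itself, less and it falls back upright. Under 1 N of push does it.
- blue_rest (a point): middle of the rest of the blue-sided bottle's stand: a cork-covered bar across it, 8 mm thick, 38 mm from the stand's origin toward -x, centre 29 mm above the table; its posts are 36 mm high. A bottle leaning on it is tilted about 40 degrees.
- red_rest (a point): middle of the rest of the red-sided bottle's stand: a cork-covered bar across it, 8 mm thick, 38 mm from the stand's origin toward -x, centre 29 mm above the table; its posts are 36 mm high. A bottle leaning on it is tilted about 40 degrees.
- blue_top (a point): centre of the top end (nozzle tip) of the blue-sided bottle
- red_top (a point): centre of the top end (cap) of the red-sided bottle
- spool: bystander, loose, must stay where it is: wooden spool of dark thread standing on the table, 25 mm diameter, 29 mm high. Origin: centre of its underside
- clear_dish: bystander, loose, must stay where it is: small clear round dish, 36 mm diameter, 16 mm high. Origin: centre of its underside
- paint_pot: bystander, loose, must stay where it is: rust-red paint pot with black lid, 32 mm diameter, 38 mm high. Origin: centre of its underside
There are look-alikes about, which are no part of the job. What is shaped like the glue_blue but yellow is not meant.

How it is judged (in metres and radians):
On the way, in this order (a step that is already met when the one before it is completed fails the run):
1. the blue-sided bottle stands upright in its stand (angle between glue_blue's own z axis and vertical below 0.1 rad and height (world z) of glue_blue below 0.009 m and x of glue_blue in the frame of stand_blue between -0.014 and 0.014 m and y of glue_blue in the frame of stand_blue between -0.008 and 0.008 m), for 0.2 s.
2. after that, the red-sided bottle leans on the rest of its stand (angle between glue_red's own z axis and vertical between 0.52 and 0.88 rad and height (world z) of glue_red below 0.022 m and x of red_top in the frame of stand_red below -0.035 m and x of glue_red in the frame of stand_red between -0.016 and 0.016 m and y of glue_red in the frame of stand_red between -0.008 and 0.008 m), for 0.2 s.
At the end, for the whole second after the job is handed in: Blue-sided bottle upright (tilt < 0.1 rad), foot down in its stand, within 14 mm along and 8 mm across. Red-sided bottle leans on its rest: tilt 0.52 to 0.88 rad, top end over 35 mm toward the rest, foot centre within 16 mm along, 8 mm across, under 22 mm high. Both at rest (all of step 1 and all of step 2 and linear speed of each of glue_blue, glue_red below 0.02 m/s and angular speed of each of glue_blue, glue_red below 0.2 rad/s); the robot touches nothing.
It fails at once if a bottle is lifted (centre of its underside over 32 mm high) (height (world z) of any of glue_blue, glue_red above 0.032 m).
It fails at once if a bottle is gripped or pushed hard (fingers press it with over 10 N) (contact force between the fingers and glue_blue above 10 N or contact force between the fingers and glue_red above 10 N).
It fails at once if the spool, the dish or the paint pot is moved by more than 15 mm (distance of any of spool, clear_dish, paint_pot from where it was at the start of the episode above 0.015 m).
It also fails if it takes over 48 s, if anything falls off the work surface, if the arm or the gripper's body presses on something with over 40 N, if the wrist force passes 120 N, or if a joint passes its speed limit or range.

## Working session

There is one attempt and no reset: what is moved stays moved. The work goes in short steps, Python scripts to look and compute and a shell command to move; the robot and the scene stay as the last step left them, time stands still between calls to the robot, and variables do not carry over. Pictures are saved under pics/ and viewed, at most 10 in all, crops included, and the job is handed in when it is done.

```bash
mkdir -p pics; ls; cat > h.py <<'E'
import numpy as np, cv2
from rig import readout, imaging, ctrl
def cap(n):
    d=imaging.capture(n); np.savez('%s.npz'%n,**{k:np.asarray(v) for k,v in d.items()}); return d
def load(n): return np.load('%s.npz'%n)
def cloud(d):
    z=d['z_map'];H,W=z.shape;f=H/2/np.tan(np.radians(float(d['vfov']))/2)
    K=np.array([[f,0,float(d['cx'])],[0,f,float(d['cy'])],[0,0,1]])
    u,v=np.meshgrid(np.arange(W),np.arange(H))
    n=cv2.undistortPoints(np.stack([u,v],-1).reshape(-1,1,2).astype(np.float64),K,np.asarray(d['dist'],float)).reshape(H,W,2)
    P=np.stack([n[...,0]*z,-n[...,1]*z,-z,np.ones_like(z)],-1)@np.asarray(d['pose']).T
    return np.where(z[...,None]>0,P[...,:3],np.nan)
E
python3 - <<'E'
from h import *
for n in('scene','top'):
    d=cap(n); cv2.imwrite('pics/%s0.png'%n,d['color']); print(n,d['vfov'],d['dist'],np.round(d['pose'],3))
print(readout.get_state(), ctrl.grip_point_offset)
E
```

```text
pics
scene 44.247181394559554 [-0.16935551  0.          0.          0.          0.        ] [[-0.648  0.406 -0.645 -0.164]
 [-0.762 -0.329  0.558  0.654]
 [ 0.014  0.853  0.522  0.668]
 [ 0.     0.     0.     1.   ]]
top 48.85853129414703 [0.00960432 0.         0.         0.         0.        ] [[ 0.009  0.998 -0.059  0.498]
 [-1.     0.008 -0.015  0.025]
 [-0.014  0.059  0.998  1.014]
 [ 0.     0.     0.     1.   ]]
{'t': 0.1, 'joint_pos': array([-4.76881538e+01,  2.33741141e+00,  4.80726867e+00, -2.33147661e-02,
       -9.25616471e+01, -1.91198730e+01]), 'joint_velocities': array([-0.0836757 ,  0.07800497,  0.12191088,  0.13934567, -0.08303123,
        0.08575955]), 'joint_torque': array([-4.18358773e-03, -3.69343436e+01,  3.48283303e+01,  6.95167780e+00,
       -4.53180692e-03,  7.82993936e-07]), 'tcp_pos': array([ 0.23624008, -0.55121167,  0.23034978]), 'tcp_rot': array([ 1.79905644e+02, -8.05710941e-03, -1.56806997e+02]), 'contact_force': array([-0.21203803,  1.21724182,  0.086909  ]), 'ft_torque': array([-0.04038111, -0.06290141,  0.07340104]), 'grip_force': 0.0, 'gripper_width': 0.9982947393399285} 0.0187
```

View pics/scene0.png

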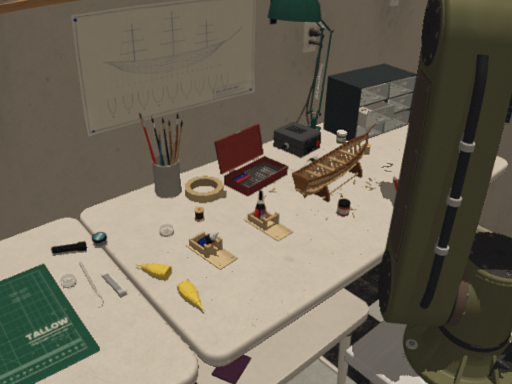

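View pics/top0.png

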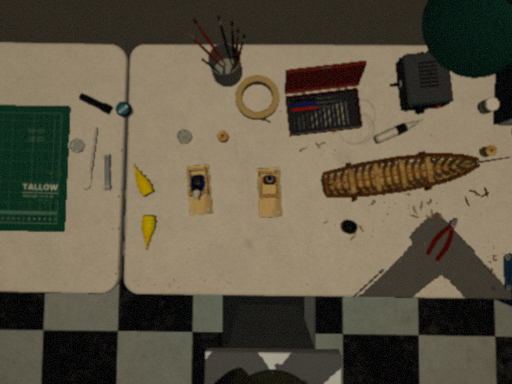

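The scene view shows the blue bottle leaning at (207,242) and the red upright at (262,210). In the top view they are at (199,188) and (268,185). The yellow bottles at (143,180) and (149,230) are look-alikes. The spool is at (222,136), the dish at (184,136) and the pot at (348,227). I'll confirm with a crop and measure.

```bash
python3 - <<'E'
from h import *
d=load('top');P=cloud(d)
a=cv2.resize(d['color'][150:230,170:300],None,fx=5,fy=5,interpolation=cv2.INTER_CUBIC)
s=load('scene');b=cv2.resize(s['color'][180:280,175:305],None,fx=5,fy=5,interpolation=cv2.INTER_CUBIC)
cv2.imwrite('pics/crop1.png',cv2.resize(np.vstack([a,b]),None,fx=.65,fy=.65,interpolation=cv2.INTER_AREA))
print('table',np.nanmedian(P[240:270,160:300,2]))
for n,(u0,u1,v0,v1) in dict(blue=(180,220,155,222),red=(250,290,155,222),spool=(214,232,127,146),dish=(173,195,126,147),pot=(338,360,216,238)).items():
    q=P[v0:v1,u0:u1]; c=d['color'][v0:v1,u0:u1].astype(int)
    m=q[...,2]>.006 if n in('spool','dish','pot') else (c[...,2]-c[...,0]>38)&(q[...,2]<.012)
    x=q[m]; print(n,len(x),x.mean(0).round(4),np.nanmax(q[...,2]).round(4),x.min(0).round(4),x.max(0).round(4))
    if n in('blue','red'):
        r=cv2.minAreaRect((x[:,:2]*1000).astype(np.float32)); print(r)
        t=q[q[...,2]>.026]; print(t[np.argsort(-t[:,2])][:40:4].round(3).tolist())
E
```

```text
table 0.0009670436606389332
blue 2142 [0.5305 0.1762 0.0022] 0.0723 [ 0.4534  0.1298 -0.0049] [0.6132 0.2265 0.012 ]
((533.42529296875, 178.1578826904297), (159.49407958984375, 95.2282943725586), 0.8106887340545654)
[[0.501, 0.177, 0.072], [0.508, 0.175, 0.068], [0.517, 0.178, 0.064], [0.51, 0.176, 0.063], [0.517, 0.176, 0.062], [0.519, 0.181, 0.06], [0.52, 0.177, 0.059], [0.517, 0.184, 0.059], [0.517, 0.175, 0.058], [0.526, 0.182, 0.057]]
red 2267 [0.5327 0.0091 0.0023] 0.0907 [ 0.455  -0.0373 -0.0046] [0.6144 0.0573 0.0119]
((534.85400390625, 9.679771423339844), (159.02532958984375, 94.04642486572266), 0.443116694688797)
[[0.557, 0.012, 0.091], [0.555, 0.014, 0.089], [0.551, 0.01, 0.087], [0.558, 0.014, 0.086], [0.553, 0.012, 0.086], [0.549, 0.01, 0.081], [0.554, 0.019, 0.065], [0.559, 0.016, 0.063], [0.555, 0.005, 0.061], [0.553, 0.005, 0.06]]
spool 97 [0.6551 0.1233 0.0279] 0.0342 [0.6444 0.1107 0.0061] [0.6778 0.1391 0.0342]
dish 71 [0.6582 0.2188 0.0128] 0.0199 [0.6392 0.1922 0.006 ] [0.6731 0.2341 0.0199]
pot 193 [ 0.4461 -0.1729  0.0346] 0.0431 [ 0.4306 -0.1909  0.0064] [ 0.4609 -0.1577  0.0431]
```

View pics/crop1.png

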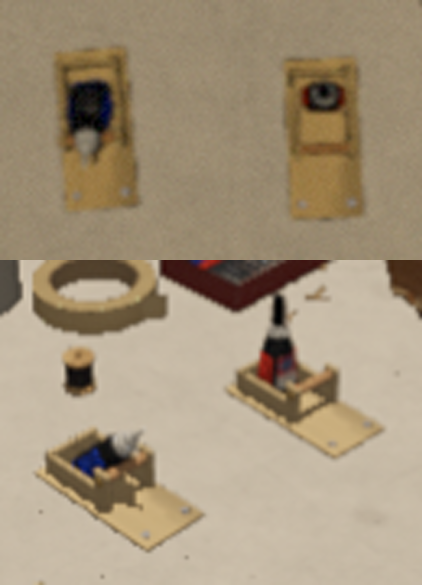

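The crop confirms it: the blue bottle with the bare white nozzle leans on its rest, and the red one with the black cap is upright. Next I'll fit the plates.

```bash
python3 - <<'E'
from h import *
d=load('top');P=cloud(d);hsv=cv2.cvtColor(d['color'],cv2.COLOR_BGR2HSV)
R,t=d['pose'][:3,:3],d['pose'][:3,3]
from scipy.spatial.transform import Rotation as Ro
for n,(u0,u1,v0,v1) in dict(blue=(180,220,155,222),red=(250,290,155,222)).items():
    c=hsv[v0:v1,u0:u1]; bg=np.median(hsv[225:250,180:300,1])
    m=(c[...,1]>bg+25).astype(np.uint8)
    k,l,st,_=cv2.connectedComponentsWithStats(m); i=1+np.argmax(st[1:,4]); m=l==i
    q=P[v0:v1,u0:u1]; o=t; s=(o[2]-.004)/(o[2]-q[...,2]); g=o+(q-o)*s[...,None]
    r=cv2.minAreaRect((g[m][:,:2]*1000).astype(np.float32)); print(n,bg,m.sum(),r, cv2.boxPoints(r).round(0).tolist())
    # lower part (flat plate) only: per-row mid
    low=m&(g[...,0]<.525); vs=[v for v in range(v1-v0) if low[v].sum()>10]
    mid=np.array([[np.mean(g[v][low[v]][:,0]),(g[v][low[v]][:,1].min()+g[v][low[v]][:,1].max())/2] for v in vs])
    p=np.polyfit(mid[:,0],mid[:,1],1); print('yaw',np.degrees(np.arctan(p[0])),'y at .555',np.polyval(p,.555),'xmin',g[m][:,0].min())
E
```

```text
blue 69.0 914 ((529.7019653320312, 178.20094299316406), (117.4357681274414, 53.51833724975586), 5.9235639572143555) [[469.0, 199.0], [474.0, 146.0], [591.0, 158.0], [585.0, 211.0]]
yaw 5.685393476769731 y at .555 0.18119418605895893 xmin nan
red 69.0 1057 ((524.8387451171875, 10.660137176513672), (117.8212661743164, 51.323768615722656), 4.302302360534668) [[464.0, 32.0], [468.0, -19.0], [586.0, -11.0], [582.0, 41.0]]
yaw 3.2200308699562505 y at .555 0.012828549927668718 xmin nan
```

```bash
python3 -m creep '[{"xyz":[-1,0,0],"rot":[0,0,0],"fingers":1},{"xyz":[-4,-3,0],"rot":[0,0,4],"fingers":1},{"xyz":[-8,-6,0],"rot":[0,0,8],"fingers":1},{"xyz":[-11,-3,0],"rot":[0,0,12],"fingers":1},{"xyz":[-14,1,0],"rot":[0,0,16],"fingers":1},{"xyz":[-17,5,0],"rot":[0,0,20],"fingers":1},{"xyz":[-20,9,0],"rot":[0,0,20],"fingers":1},{"xyz":[-23,13,0],"rot":[0,0,20],"fingers":1},{"xyz":[-26,17,0],"rot":[0,0,20],"fingers":1},{"xyz":[-28,20,0],"rot":[0,0,20],"fingers":1}]'
```

```text
t: 1.1
tcp_pos: [0.4155, -0.2544, 0.2312]
tcp_rot: [180.0, 0.0, -176.7]
contact_force: [0.5, -0.3, 0.5]
gripper_width: 0.001
grip_force: 0.0
```

Both fitted plates measure 117–118 x 51–54 mm, which matches the given size. That puts stand_blue at (559.5,181.3) mm with yaw ~6°, and stand_red at (554.8,12.9) mm with yaw ~4°.

```bash
python3 -m creep '[{"xyz":[-0.8,4.5,0.5],"rot":[0,0,-0.5],"fingers":1},{"xyz":[-1.6,9,1.5],"rot":[0,0,-1],"fingers":1},{"xyz":[-2.4,13.5,2.5],"rot":[0,0,-1.5],"fingers":1},{"xyz":[-3.2,18,3.5],"rot":[0,0,-2],"fingers":1},{"xyz":[-4,22.5,4.5],"rot":[0,0,-2.7],"fingers":1},{"xyz":[-4.8,27,5.5],"rot":[0,0,-2.7],"fingers":1},{"xyz":[-5.6,31.5,6.5],"rot":[0,0,-2.7],"fingers":1},{"xyz":[-6.4,36,7.5],"rot":[0,0,-2.7],"fingers":1},{"xyz":[-7,40,8],"rot":[0,0,-2.7],"fingers":1},{"xyz":[-7.4,42.2,8],"rot":[0,0,-2.7],"fingers":1}]'
python3 -m creep '[{"xyz":[0,0,2],"rot":[0,0,0],"fingers":1},{"xyz":[0,0,4],"rot":[0,0,0],"fingers":1},{"xyz":[0,0,5],"rot":[0,0,0],"fingers":1},{"xyz":[0,0,6],"rot":[0,0,0],"fingers":1},{"xyz":[0,0,7],"rot":[0,0,0],"fingers":1},{"xyz":[0,0,8],"rot":[0,0,0],"fingers":1},{"xyz":[0,0,9],"rot":[0,0,0],"fingers":1},{"xyz":[0,0,9.5],"rot":[0,0,0],"fingers":1},{"xyz":[0,0,9.5],"rot":[0,0,0],"fingers":1},{"xyz":[0,0,9.5],"rot":[0,0,0],"fingers":1}]'
python3 - <<'E'
from h import *
d=cap('scene'); cv2.imwrite('pics/s2.png',cv2.resize(d['color'][120:310,120:340],None,fx=3,fy=3,interpolation=cv2.INTER_CUBIC))
E
```

```text
t: 2.1
tcp_pos: [0.4643, 0.1711, 0.1498]
tcp_rot: [-180.0, -0.1, -174.0]
contact_force: [0.6, -0.7, 0.9]
gripper_width: -0.001
grip_force: 0.0
t: 3.1
tcp_pos: [0.4655, 0.1681, 0.0566]
tcp_rot: [180.0, 0.0, -174.1]
contact_force: [0.2, -0.2, -0.8]
gripper_width: 0.002
grip_force: 0.0
```

View pics/s2.png

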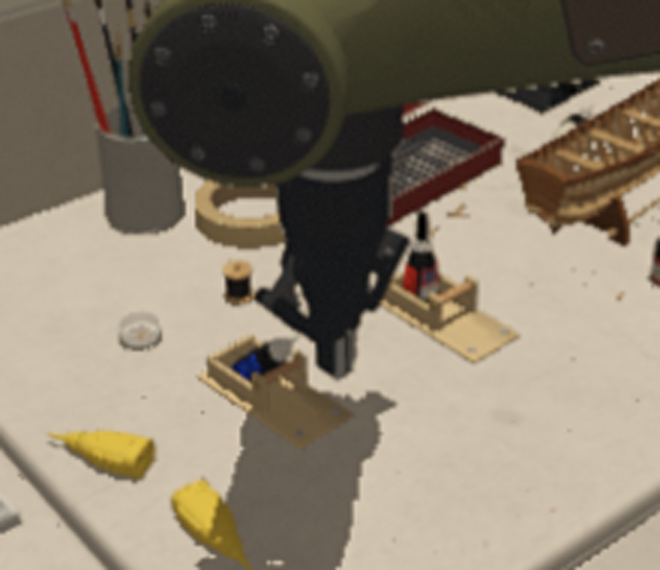

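The fingertips are at crop pixel (335,360), just on the robot side of the white nozzle tip at (292,345). I push along -tool x now, with a 3 mm lateral correction.

```bash
python3 -m creep '[{"xyz":[-0.5,0.3,0],"rot":[0,0,0],"fingers":1},{"xyz":[-1,0.3,0],"rot":[0,0,0],"fingers":1},{"xyz":[-1.5,0.3,0],"rot":[0,0,0],"fingers":1},{"xyz":[-2,0.3,0],"rot":[0,0,0],"fingers":1},{"xyz":[-2.4,0.3,0],"rot":[0,0,0],"fingers":1},{"xyz":[-2.8,0.3,0],"rot":[0,0,0],"fingers":1},{"xyz":[-3.2,0.3,0],"rot":[0,0,0],"fingers":1},{"xyz":[-3.6,0.3,0],"rot":[0,0,0],"fingers":1},{"xyz":[-4,0.3,0],"rot":[0,0,0],"fingers":1},{"xyz":[-4.4,0.3,0],"rot":[0,0,0],"fingers":1}]'
python3 - <<'E'
from h import *
d=cap('scene'); cv2.imwrite('pics/s3.png',cv2.resize(d['color'][180:280,160:300],None,fx=4,fy=4,interpolation=cv2.INTER_CUBIC))
E
```

```text
t: 4.15
tcp_pos: [0.5091, 0.1757, 0.0563]
tcp_rot: [180.0, -0.0, -174.1]
contact_force: [0.5, 0.2, -0.7]
gripper_width: 0.001
grip_force: 0.0
```

View pics/s3.png

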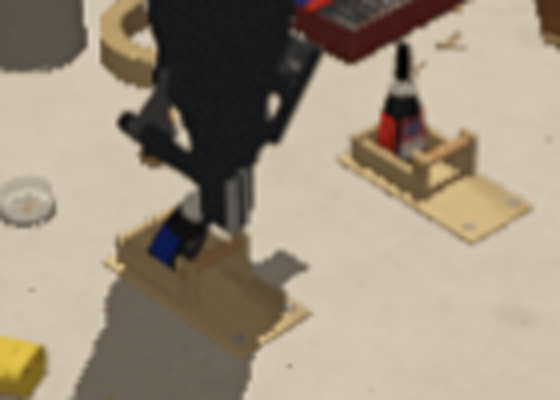

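The bottle is rising, with its nozzle (190,205) against the fingertips (230,215). I keep going slowly.

```bash
python3 -m creep '[{"xyz":[-0.4,0,0],"rot":[0,0,0],"fingers":1},{"xyz":[-0.8,0,0],"rot":[0,0,0],"fingers":1},{"xyz":[-1.1,0,0],"rot":[0,0,0],"fingers":1},{"xyz":[-1.4,0,0],"rot":[0,0,0],"fingers":1},{"xyz":[-1.7,0,0],"rot":[0,0,0],"fingers":1},{"xyz":[-1.9,0,0],"rot":[0,0,0],"fingers":1},{"xyz":[-2.1,0,0],"rot":[0,0,0],"fingers":1},{"xyz":[-2.3,0,0],"rot":[0,0,0],"fingers":1},{"xyz":[-2.5,0,0],"rot":[0,0,0],"fingers":1},{"xyz":[-2.5,0,0],"rot":[0,0,0],"fingers":1}]'
python3 -m creep '[{"xyz":[0.5,0,0],"rot":[0,0,0],"fingers":1},{"xyz":[1,0,0],"rot":[0,0,0],"fingers":1},{"xyz":[2,0,0],"rot":[0,0,0],"fingers":1},{"xyz":[3,0,0],"rot":[0,0,0],"fingers":1},{"xyz":[4,0,0],"rot":[0,0,0],"fingers":1},{"xyz":[5,0,0],"rot":[0,0,0],"fingers":1},{"xyz":[6,0,-1],"rot":[0,0,0],"fingers":1},{"xyz":[7,0,-4],"rot":[0,0,0],"fingers":1},{"xyz":[7,0,-8],"rot":[0,0,0],"fingers":1},{"xyz":[7,0,-10],"rot":[0,0,0],"fingers":1}]'
python3 - <<'E'
from h import *
d=cap('scene'); cv2.imwrite('pics/s4.png',cv2.resize(d['color'][180:280,160:300],None,fx=4,fy=4,interpolation=cv2.INTER_CUBIC))
d=cap('top');P=cloud(d)
for (u0,u1) in((180,220),(250,290)):
  q=P[150:225,u0:u1].reshape(-1,3);q=q[(q[:,2]>.06)&(q[:,2]<.1)&(q[:,0]>.5)];print(len(q),q[np.argsort(-q[:,2])][:12:2].round(4).tolist())
E
```

```text
t: 5.2
tcp_pos: [0.5338, 0.1782, 0.0563]
tcp_rot: [180.0, -0.0, -174.1]
contact_force: [-0.3, 0.8, -0.9]
gripper_width: -0.002
grip_force: 0.0
t: 6.2
tcp_pos: [0.4643, 0.1713, 0.1604]
tcp_rot: [179.9, 0.3, -174.1]
contact_force: [1.1, 0.8, -0.6]
gripper_width: 0.004
grip_force: 0.0
39 [[0.5584, 0.1818, 0.0872], [0.5612, 0.1809, 0.0792], [0.5594, 0.1798, 0.0724], [0.5617, 0.18, 0.0713], [0.555, 0.1845, 0.0706], [0.5596, 0.1779, 0.0702]]
38 [[0.5573, 0.0145, 0.0903], [0.5486, 0.0123, 0.0894], [0.5552, 0.0167, 0.0889], [0.5531, 0.0101, 0.0884], [0.5509, 0.0144, 0.0876], [0.5531, 0.0167, 0.0873]]
```

View pics/s4.png

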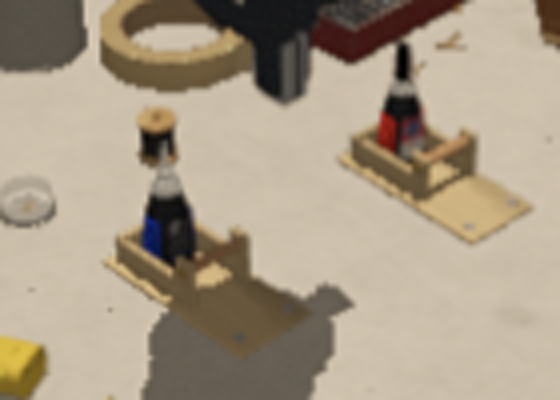

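The blue bottle is upright at (168,210), with its tip measured at (558,182,87) mm, over the stand origin. Now I go round to the far side of the red bottle.

```bash
python3 -m creep '[{"xyz":[-1.2,-1.7,0],"rot":[0,0,0.5],"fingers":1},{"xyz":[-3,-4.2,0],"rot":[0,0,1],"fingers":1},{"xyz":[-4.8,-6.8,0],"rot":[0,0,2],"fingers":1},{"xyz":[-6.6,-9.3,0],"rot":[0,0,2],"fingers":1},{"xyz":[-8.4,-11.9,0],"rot":[0,0,2],"fingers":1},{"xyz":[-10,-14.2,0],"rot":[0,0,2],"fingers":1},{"xyz":[-11.2,-15.9,0],"rot":[0,0,2],"fingers":1},{"xyz":[-11.9,-16.8,0],"rot":[0,0,2],"fingers":1},{"xyz":[-11.9,-16.8,0],"rot":[0,0,2],"fingers":1},{"xyz":[-11.9,-16.8,0],"rot":[0,0,2],"fingers":1}]'
python3 -m creep '[{"xyz":[0,0,1],"rot":[0,0,0],"fingers":1},{"xyz":[0,0,2],"rot":[0,0,0],"fingers":1},{"xyz":[0,0,3],"rot":[0,0,0],"fingers":1},{"xyz":[0,0,4],"rot":[0,0,0],"fingers":1},{"xyz":[0,0,5],"rot":[0,0,0],"fingers":1},{"xyz":[0,0,6],"rot":[0,0,0],"fingers":1},{"xyz":[0,0,7],"rot":[0,0,0],"fingers":1},{"xyz":[0,0,8],"rot":[0,0,0],"fingers":1},{"xyz":[0,0,8.8],"rot":[0,0,0],"fingers":1},{"xyz":[0,0,8.8],"rot":[0,0,0],"fingers":1}]'
python3 - <<'E'
from h import *
d=cap('scene'); cv2.imwrite('pics/s5.png',cv2.resize(d['color'][160:280,160:320],None,fx=4,fy=4,interpolation=cv2.INTER_CUBIC))
E
```

```text
t: 7.3
tcp_pos: [0.5991, 0.0165, 0.1559]
tcp_rot: [180.0, -0.0, -176.1]
contact_force: [-0.1, 0.4, 0.3]
gripper_width: 0.001
grip_force: 0.0
t: 8.3
tcp_pos: [0.5988, 0.0159, 0.0666]
tcp_rot: [-180.0, -0.1, -176.1]
contact_force: [-0.6, 0.7, -0.3]
gripper_width: 0.004
grip_force: 0.0
```

View pics/s5.png

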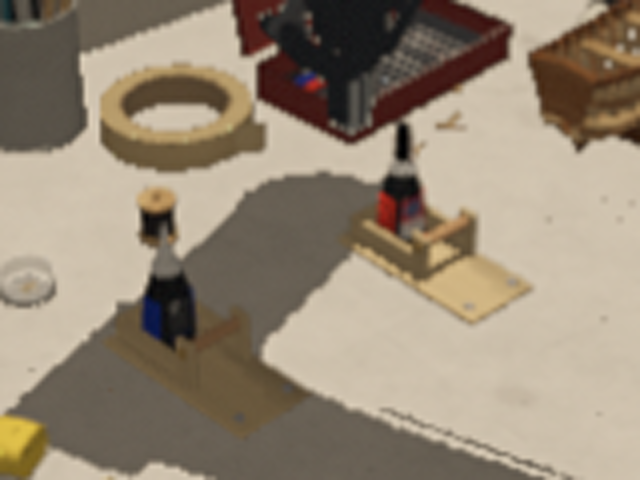

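The fingertips are at (350,135), behind the cap at (403,135) and clear of everything. Now I push toward +tool x.

```bash
python3 -m creep '[{"xyz":[0.5,0,-0.3],"rot":[0,0,0],"fingers":1},{"xyz":[1,0,-0.4],"rot":[0,0,0],"fingers":1},{"xyz":[1.5,0,-0.4],"rot":[0,0,0],"fingers":1},{"xyz":[2,0,-0.4],"rot":[0,0,0],"fingers":1},{"xyz":[2.3,0,-0.4],"rot":[0,0,0],"fingers":1},{"xyz":[2.6,0,-0.4],"rot":[0,0,0],"fingers":1},{"xyz":[2.9,0,-0.4],"rot":[0,0,0],"fingers":1},{"xyz":[3.2,0,-0.4],"rot":[0,0,0],"fingers":1},{"xyz":[3.5,0,-0.4],"rot":[0,0,0],"fingers":1},{"xyz":[3.8,0,-0.4],"rot":[0,0,0],"fingers":1}]'
python3 -m creep '[{"xyz":[0.3,0,0],"rot":[0,0,0],"fingers":1},{"xyz":[0.6,0,0],"rot":[0,0,0],"fingers":1},{"xyz":[0.9,0,0],"rot":[0,0,0],"fingers":1},{"xyz":[1.2,0,0],"rot":[0,0,0],"fingers":1},{"xyz":[1.5,0,0],"rot":[0,0,0],"fingers":1},{"xyz":[1.8,0,0],"rot":[0,0,0],"fingers":1},{"xyz":[2.1,0,0],"rot":[0,0,0],"fingers":1},{"xyz":[2.4,0,0],"rot":[0,0,0],"fingers":1},{"xyz":[2.4,0,0],"rot":[0,0,0],"fingers":1},{"xyz":[2.4,0,0],"rot":[0,0,0],"fingers":1}]'
python3 -m creep '[{"xyz":[-0.5,0,0],"rot":[0,0,0],"fingers":1},{"xyz":[-1,0,0],"rot":[0,0,0],"fingers":1},{"xyz":[-2,0,0],"rot":[0,0,0],"fingers":1},{"xyz":[-3,0,0],"rot":[0,0,-0.5],"fingers":1},{"xyz":[-4,0,-1],"rot":[0,0,0],"fingers":1},{"xyz":[-4,0,-3],"rot":[0,0,0],"fingers":1},{"xyz":[-4,0,-6],"rot":[0,0,0],"fingers":1},{"xyz":[-4,0,-9],"rot":[0,0,0],"fingers":1},{"xyz":[-4,0,-12],"rot":[0,0,0],"fingers":1},{"xyz":[-4,0,-14],"rot":[0,0,0],"fingers":1}]'
python3 - <<'E'
from h import *
d=cap('scene'); cv2.imwrite('pics/s6.png',cv2.resize(d['color'][160:280,160:320],None,fx=4,fy=4,interpolation=cv2.INTER_CUBIC))
P=cloud(d);q=P[195:240,235:290].reshape(-1,3);c=d['color'][195:240,235:290].reshape(-1,3)
q=q[(q[:,2]>.045)&(q[:,0]<.6)&(q[:,2]<.1)];print(len(q),q[np.argsort(q[:,0])][:20:2].round(3).tolist())
E
```

```text
t: 9.35
tcp_pos: [0.5615, 0.0135, 0.0723]
tcp_rot: [180.0, -0.0, -176.1]
contact_force: [0.2, 0.0, 0.5]
gripper_width: -0.001
grip_force: 0.1
t: 10.35
tcp_pos: [0.5377, 0.0119, 0.0723]
tcp_rot: [180.0, 0.0, -176.1]
contact_force: [-0.0, -0.1, -0.3]
gripper_width: 0.001
grip_force: 0.0
t: 11.35
tcp_pos: [0.5789, 0.0145, 0.2148]
tcp_rot: [180.0, 0.1, -176.1]
contact_force: [0.5, 0.8, -0.3]
gripper_width: 0.005
grip_force: 0.0
81 [[0.492, 0.013, 0.071], [0.493, 0.015, 0.068], [0.494, 0.017, 0.072], [0.494, 0.014, 0.07], [0.495, 0.007, 0.072], [0.495, 0.016, 0.065], [0.496, 0.015, 0.067], [0.496, 0.012, 0.074], [0.497, 0.009, 0.075], [0.497, 0.018, 0.07]]
```

View pics/s6.png

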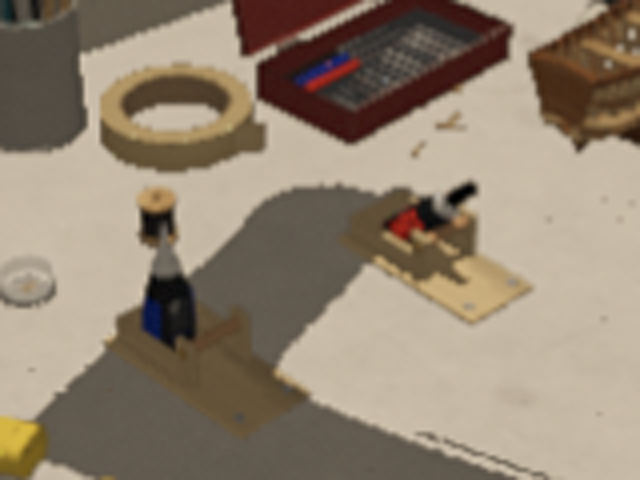

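The red bottle leans on its rest, with the cap at (465,192), i.e. (497,13,72) mm, about 58 mm toward the rest. The blue one stands at (168,300), the spool and dish have not moved, and the hand is clear at z = 0.21 m. I hand the job in.

```bash
python3 -c "
from rig import ctrl
print(ctrl.close_job())"
```

```text
the job is handed in; nothing more can be done
None
```

I handed the job in at about 11.4 s with the blue-sided bottle upright in its stand, the red-sided one leaning on its rest and the hand clear; the spool and dish look unmoved, the paint pot was not re-checked but the arm never went near it, and the judge returned no verdict.

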